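Open the safety-capped tablet bottle in its holder by the door

TASK

Stand the square tablet bottle flat and square, fully home, in the square pocket of the grey holder so that it cannot turn; then press its white safety cap down, twist it anticlockwise (seen from above) about a sixth of a turn until it is free, and lift it off. Finish still holding the cap in the gripper, level and straight above the bottle with roughly 6 cm of clear air between cap and bottle mouth, the bottle still seated in the pocket. Leave the power bank, the dish of keys, the phone stand and the lip balm where they are.

Things in the scene. Friction and masses are not known exactly. Their poses are not given: they have to be found in the camera images.
- bottle: Amber square bottle with white label, about 0.18 kg, loose, standing upright. Origin: centre of underside, z up, x and y normal to its flat sides. Body 52 x 52 mm, 72 mm tall to the flat shoulder (a low cone rises to 74.5 mm), then a round neck 28 mm across. 104 mm tall with the cap on. May be lifted by its body or by the locked cap.
- cap: White round push-and-turn cap, 46 mm across, 22 mm tall, 0.02 kg, a loose part with 1 mm sideways play on the neck. Origin: centre of underside, z up. Starts locked on the bottle with the bottle's yaw, underside 82 mm above the bottle's underside (10 mm of gap over the shoulder). Locked, it neither lifts nor turns (play 0.06 rad). See stopper and cap_top for how it opens.
- mouth (a point): Centre of the bottle's mouth, the top of its neck, 91 mm above its underside. Three lugs reach 19 mm from the axis between 87 and 91 mm; they hold the locked cap.
- cap_top (a point): Centre of the cap's flat top, 22 mm above its underside. Press straight down 5 mm (over 3.5 mm clears the lock, 7 mm is the solid stop), keep pressed while turning anticlockwise seen from above; at 0.75 to 1.4 rad of turn against the bottle (which itself gives 0.07 in the pocket) it is free to come straight up (a stop ends the turn near 1.5 rad). Twist: 0.1 to 0.2 N m.
- holder: Grey block 92 x 92 x 22 mm screwed to the work top (fixed), with an upright square pocket in the middle: 55 mm square, 16 mm deep, with 3 mm chamfer at its mouth. Origin: centre of its underside on the work top; x and y parallel to the pocket's sides. The pocket floor is 6 mm above the origin. The bottle fits in any of the four square orientations.
- stopper (a joint): Travel in m of the sprung stopper in the bottle's mouth that pushes the cap up: 0 with the cap locked, growing as the cap is pressed (0.0035 clears the lock, 0.007 solid stop), -0.002 with the cap off. Push needed: 4 N at first, 1 N more per mm.
- power_bank: Charcoal slab 70 x 135 x 16 mm, bystander. Origin: centre of underside.
- key_dish: Clear glass dish with keys, 92 mm across, 28 mm tall, bystander. Origin: centre of underside.
- phone_stand: Folding aluminium stand, 85 x 70 mm, about 40 mm tall, bystander. Origin: centre of underside.
- lip_balm: Blue lip balm tube standing upright, 18 mm across, 66 mm tall, bystander that topples easily. Origin: centre of underside.
Not all that is in view belongs to the job. Of the things shaped like the cap, the white one is meant.

How it is judged:
By the outcome, as a careful person would: the job done as asked, in the order asked, and still so for the second after the job is handed in, while the arm keeps its last pose, push and grip.
It also fails if it takes over 56 s, if anything falls off the work surface, if the arm or the gripper's body presses on something with over 40 N, if the wrist force passes 120 N, or if a joint passes its speed limit or range.

ROBOT

A 7-joint arm with a two-finger parallel gripper is mounted at the origin on the work surface. World frame = base frame: x ahead of the robot, y to its left, z up, the work surface at z = 0. Lengths are in mm, angles in rad, forces in N, time in s.
With the tool pointing down it reaches from about 400 to 875 mm from the base axis. Payload 6.5 kg.
Tool frame: the origin (TCP) lies at the very end of the fingers, on their centre line; the grasp point (between the pads) lies 19 mm behind it; z points along the fingers, y is the direction in which the jaws open and shut (so a half turn about z gives the same grasp; the last joint's range is limited). The gripper opens to 85 mm and grips with 20 to 120 N. Pads are 22 mm wide; open, the fingers measure 114 mm over their backs; the gripper's body (76 mm by 85 mm) begins 54 mm behind the grasp point. The pads swing forward as they close: fully open they stand 13 mm farther back than shut.
Start: joints at [1.121, 0.536, -0.004, 1.538, 0.003, 1.067, -0.071], TCP at [243.386, -602.705, 231.29] pointing down, gripper open.
Joint ranges: [-2.7, 2.7], [-0.37, 2.16], [-1.27, 1.26], [0.24, 2.4], [-1.31, 4.45], [0.19, 1.91], [-2.76, 2.76]. Speed limits (rad/s): [2.39, 2.39, 3.14, 3.14, 3.14, 3.14, 3.14].

INTERFACE

Orientations are given as [roll, pitch, yaw] about the fixed x, y, z axes, in that order (R = Rz(yaw) Ry(pitch) Rx(roll)).
In Python, from station import r, optics, job gives the robot as it stands.
- The arm moves only by the tool drive_tool, never from a script. Its argument "targets" is a list of rows, each a list of 3 entries, a list of its own where there are three numbers: the turn, a rotation vector about the tool's x, y, z in rad, then the shift along the tool's x, y, z in m, then the closure, from 0 (fully open) to 1 (shut). A call has exactly 10 rows; each row is the pose to reach, as a shift and turn from the pose commanded when the call began, along the tool's axes at that moment; what a row does not reach only later rows make up. A row lasts 1/8 s, in which the tool goes at most 62.5 mm and 10.7 degrees, less where a joint would pass 70% of its speed; a pose out of reach is approached as far as the arm can. A call with a gripper value outside its range is refused whole. The fingers move at their own pace and stop on an object; the grip force is fixed at half the most. Time passes only in rows, so rows that repeat a pose let the fingers close, or fill a call up. It gives the time, the measured TCP pose, the force and the opening at its end, in the units of the state.
- r.observe(): the state, without advancing time (a new reading comes with each control period).
- optics.get_image(name): name is "scene" or "top"; returns the picture (384x512x3 uint8, red, green, blue); there is no depth.
- optics.calibration(name): a dict with "K" (3x3 intrinsics, pixels), "R" (3x3) and "t" (3): a world point X has camera coordinates R X + t. Camera axes: x right, y down, z forward; pixel columns grow to the right and rows downward; lengths in mm; the calibration is good to about 2 mm. A picture is of the moment at which its call begins. calibration takes no time and is no camera call.
- job.sign_off(): hands the job in, once; it reports no verdict.
The state is a dict: "clock": time; "q": joint angles; "joint_vel": joint speeds; "joint_torque": joint torques, N m; "position": TCP position; "ee_rot": TCP orientation; "contact_force": force on the tool from outside, world axes, zero at the start; "torque": the same for the moment, N m; "gripper_width": finger opening in mm.
Only numpy, scipy, OpenCV 4.12 (cv2) and the standard library are available. Lean on these libraries where they do the work, as an engineer would, in place of code of your own. Each camera call takes 0.05 s, during which the arm holds its last target.

## Working session

There is one attempt and no reset: what is moved stays moved. The work goes in short steps, Python scripts to look and compute and a tool call to move; the robot and the scene stay as the last step left them, time stands still between calls to the robot, and variables do not carry over. Pictures are saved under pics/ and viewed, and the job is handed in when it is done.

Besides the shell and the picture viewer there is one more tool, called after "Call:" as name([rows], argument=value, ...), one row to a line, values as JSON. drive_tool: Moves the arm, as the interface text tells. Its arguments: {"type":"object","properties":{"targets":{"type":"array"}},"required":["targets"]}

```bash
mkdir -p pics; python3 - <<'E'
from station import r, optics, job
import cv2
print(r.observe())
for n in("scene","top"):
    im=optics.get_image(n); cv2.imwrite(f"pics/{n}0.png",im[:,:,::-1]); print(n,optics.calibration(n))
E
```

```text
{'clock': 0.0, 'q': array([ 1.120836  ,  0.53718903, -0.00443462,  1.53889159,  0.00259259,
        1.06732127, -0.07125071]), 'joint_vel': array([-0.00082825,  0.00075075, -0.0004991 , -0.00119017, -0.00071193,
        0.00046328, -0.00096737]), 'joint_torque': array([-2.73354459e-05, -5.83415866e+01,  1.04830105e+00, -2.59105217e+01,
        1.22441218e-02,  9.52851609e-03, -5.73825582e-05]), 'position': array([ 243.103007  , -602.12274298,  230.39112813]), 'ee_rot': array([-3.13979369e+00,  1.27721957e-04,  3.83774691e-01]), 'contact_force': array([-0.10487157,  0.86568815,  0.74933578]), 'torque': array([-0.08159282,  0.03707649, -0.00415338]), 'gripper_width': 85.33340867432567}
scene {'K': array([[439.87749689,   0.        , 253.12153097],
       [  0.        , 439.87749689, 189.89143992],
       [  0.        ,   0.        ,   1.        ]]), 'R': array([[ 0.71107325,  0.70295448,  0.01516009],
       [ 0.52545188, -0.51694674, -0.67577097],
       [-0.46719927,  0.48848856, -0.73695575]]), 't': array([-418.85399759, -231.22110759, 1223.63675159])}
top {'K': array([[494.14749605,   0.        , 253.52406846],
       [  0.        , 494.14749605, 191.30077721],
       [  0.        ,   0.        ,   1.        ]]), 'R': array([[ 0.0426362 , -0.99907604,  0.00540565],
       [-0.97520897, -0.04279236, -0.21710893],
       [ 0.21713965,  0.00398506, -0.97613242]]), 't': array([  -8.06125724,  611.35473657, 1142.08551162])}
```

View pics/scene0.png

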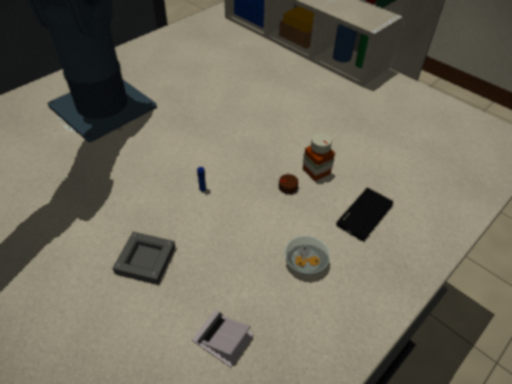

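View pics/top0.png

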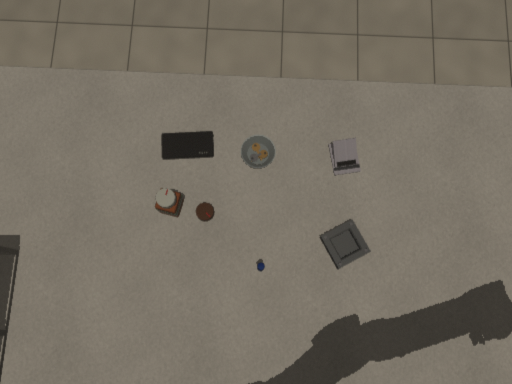

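The top view shows the bottle at about (167,201), a red decoy cap at (205,211), the holder at (345,244) and the lip balm at (261,265). I'll zoom in next.

```bash
cat > h.py <<'E'
import numpy as np, cv2
from station import r, optics, job
def proj(n,X):
    c=optics.calibration(n);p=np.atleast_2d(X)@c["R"].T+c["t"];p=p@c["K"].T;return p[:,:2]/p[:,2:]
def ray(n,uv,z):
    c=optics.calibration(n);d=c["R"].T@np.linalg.solve(c["K"],[uv[0],uv[1],1]);o=-c["R"].T@c["t"];return o+d*(z-o[2])/d[2]
def crop(im,x,y,w,h,s,name):
    o=cv2.resize(im[y:y+h,x:x+w],None,fx=s,fy=s,interpolation=cv2.INTER_CUBIC)
    cv2.imwrite(name,np.clip(o*1.6,0,255).astype(np.uint8))
E
python3 - <<'E'
from h import *
t=cv2.imread("pics/top0.png");s=cv2.imread("pics/scene0.png")
def up(im,x,y,w,h,k):
    return np.clip(cv2.resize(im[y:y+h,x:x+w],None,fx=k,fy=k,interpolation=cv2.INTER_CUBIC)*1.8,0,255).astype(np.uint8)
a=up(t,145,175,50,50,6);b=up(t,315,215,60,60,5);c=up(s,295,130,50,60,5);d=up(s,105,225,80,60,5)
cv2.imwrite("pics/z1.png",np.hstack([a,b])) 
cv2.imwrite("pics/z2.png",np.hstack([c,d]))
E
```

```text
(no output)
```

View pics/z1.png

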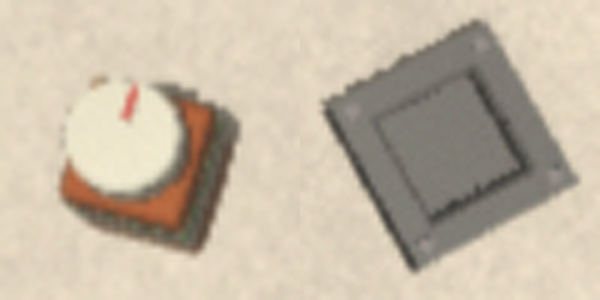

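View pics/z2.png

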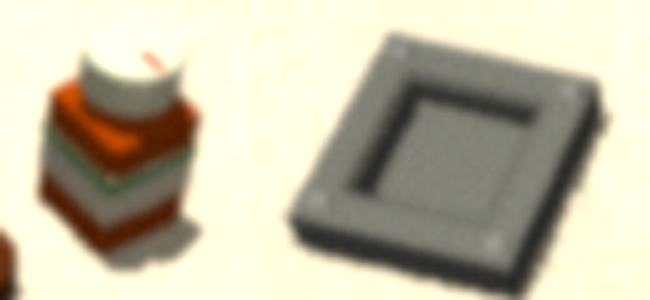

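```bash
cat > fit.py <<'E'
from h import *
from scipy.optimize import least_squares
def px(u,v,x0,y0,k): return np.array([x0+(u+.5)/k-.5,y0+(v+.5)/k-.5])
def sq(p,hw,z):
    c,s=np.cos(p[2]),np.sin(p[2])
    return np.array([[p[0]+c*a-s*b,p[1]+s*a+c*b,z] for a,b in((hw,hw),(-hw,hw),(-hw,-hw),(hw,-hw))])
def fit(obs,p0):  # obs: (cam,uv,hw,z) nearest-corner assoc
    def f(p):
        e=[]
        for n,uv,hw,z in obs:
            q=proj(n,sq(p,hw,z))-uv; e.append(q[np.argmin((q**2).sum(1))])
        return np.ravel(e)
    best=None
    for y in np.arange(0,np.pi/2,.2):
        s=least_squares(f,[p0[0],p0[1],y],x_scale=[1,1,.02])
        if best is None or s.cost<best.cost: best=s
    return best.x,best.fun.reshape(-1,2)
E
python3 - <<'E'
from fit import *
H=lambda u,v:px(u-300,v,315,215,5)
HS=lambda u,v:px(u-250,v,105,225,5)
print("holder guess",ray("top",(345,244),22))
obs=[("top",H(480,19),46,22),("top",H(578,182),46,22),("top",H(328,100),46,22),("scene",HS(393,33),46,22),("scene",HS(598,80),46,22),("scene",HS(520,272),46,22),("scene",HS(292,217),46,22)]
hp,e=fit(obs,ray("top",(345,244),22)[:2]);print("holder",hp.round(3));print(e.round(1).tolist())
for c in("top","scene"):
  o=[x for x in obs if x[0]==c];print(c,fit(o,hp[:2])[0].round(3))
B=lambda u,v:px(u,v,145,175,6)
S=lambda u,v:px(u,v,295,130,5)
obs2=[("top",B(212,105),26,72),("top",B(183,230),26,72),("top",B(62,192),26,72),("scene",S(120,174),26,72),("scene",S(52,95),26,72),("scene",S(198,117),26,72),("scene",S(107,253),26,0),("scene",S(41,195),26,0),("scene",S(180,218),26,0)]
bp,e=fit(obs2,ray("top",(167,199),90)[:2]);print("bottle",bp.round(3));print(e.round(1).tolist())
for c in("top","scene"):
  o=[x for x in obs2 if x[0]==c];print(c,fit(o,bp[:2])[0].round(3))
print("cap top from top", ray("top",B(125,135),104), "scene",ray("scene",S(135,53),104))
for n in("lip",): print("balm",ray("top",(261,267),0),"red",ray("top",(205,211),20))
for n,u in(("phone",(345,158)),("dish",(258,153)),("bank",(188,146))):print(n,ray("top",u,10))
# overlays
for n in("top","scene"):
  im=cv2.imread(f"pics/{n}0.png");k=5
  x0,y0=(140,170) if n=="top" else (290,125)
  im=cv2.convertScaleAbs(im,alpha=1.6)
  def dr(x0,y0,w,h,polys):
    c=cv2.resize(im[y0:y0+h,x0:x0+w],None,fx=k,fy=k,interpolation=cv2.INTER_CUBIC)
    for P in polys: cv2.polylines(c,[np.int32(((proj(n,P)-[x0,y0])+.5)*k-.5)],True,(255,0,255),1)
    return c
  ang=np.linspace(0,6.28,40)
  cap=np.c_[bp[0]+23*np.cos(ang),bp[1]+23*np.sin(ang),0*ang+104]
  a=dr(x0,y0,70,90 if 0 else 70,[sq(bp,26,72),sq(bp,26,0),cap])
  x1,y1=(310,210) if n=="top" else (110,220)
  b=dr(x1,y1,70,70,[sq(hp,46,22),sq(hp,46,0),sq(hp,30.5,22),sq(hp,27.5,6)])
  cv2.imwrite(f"pics/ov_{n}.png",np.hstack([a,b]))
E
```

```text
holder guess [ 497.13891029 -214.21536704   22.        ]
holder [ 499.418 -213.849    0.536]
[[0.7, -0.1], [0.1, -0.4], [-0.6, 1.0], [-0.0, 0.1], [1.1, -0.1], [-0.7, -0.2], [0.1, 0.4]]
top [ 499.929 -213.437    0.523]
scene [ 499.13  -213.889    0.541]Traceback (most recent call last):
  File "<stdin>", line 12, in <module>
  File "fit.py", line 15, in fit
    s=least_squares(f,[p0[0],p0[1],y],x_scale=[1,1,.02])
    return func(*args, **kwargs)
    result = trf(vector_fun.fun, vector_fun.jac, x0, f0, J0, lb, ub, ftol, xtol,
                 gtol, max_nfev, x_scale, loss_function, tr_solver,
                 tr_options.copy(), verbose, callback=callback_wrapped)
    return trf_no_bounds(
        fun, jac, x0, f0, J0, ftol, xtol, gtol, max_nfev, x_scale,
        loss_function, tr_solver, tr_options, verbose, callback=callback)
    J = jac(x)
    self._update_jac()
    ~~~~~~~~~~~~~~~~^^
    self.J = self.jac_wrapped(xp_copy(self.x), f0=self.f)
             ~~~~~~~~~~~~~~~~^^^^^^^^^^^^^^^^^^^^^^^^^^^^
    J, dct = approx_derivative(
             ~~~~~~~~~~~~~~~~~^
        self.fun,
    
[... 392 characters left out ...]
      ^^^
    df = [f_eval - f0 for f_eval in f_evals]
                                    ^^^^^^^
    f = np.atleast_1d(self.fun(x, *self.args, **self.kwargs))
                      ~~~~~~~~^^^^^^^^^^^^^^^^^^^^^^^^^^^^^^
    return np.atleast_1d(self.fun(x))
                         ~~~~~~~~^^^
    return self.f(x, *self.args, **self.kwargs)
           ~~~~~~^^^^^^^^^^^^^^^^^^^^^^^^^^^^^^
  File "fit.py", line 11, in f
    q=proj(n,sq(p,hw,z))-uv; e.append(q[np.argmin((q**2).sum(1))])
      ~~~~^^^^^^^^^^^^^^
  File "h.py", line 4, in proj
    c=optics.calibration(n);p=np.atleast_2d(X)@c["R"].T+c["t"];p=p@c["K"].T;return p[:,:2]/p[:,2:]
ValueError: time passes only in moves, steps and waits
```

```bash
python3 - <<'E'
s=open('h.py').read()
s=s.replace('def proj','''import pickle,os
if not os.path.exists("cal.pkl"): pickle.dump({n:optics.calibration(n) for n in("top","scene")},open("cal.pkl","wb"))
CAL=pickle.load(open("cal.pkl","rb"))
def proj''',1).replace('c=optics.calibration(n)','c=CAL[n]')
open('h.py','w').write(s)
E
cat > m1.py <<'E'
from fit import *
H=lambda u,v:px(u-300,v,315,215,5)
HS=lambda u,v:px(u-250,v,105,225,5)
obs=[("top",H(480,19),46,22),("top",H(578,182),46,22),("top",H(328,100),46,22),("scene",HS(393,33),46,22),("scene",HS(598,80),46,22),("scene",HS(520,272),46,22),("scene",HS(292,217),46,22)]
hp,e=fit(obs,ray("top",(345,244),22)[:2]);print("holder",hp.round(3));print(e.round(1).tolist())
B=lambda u,v:px(u,v,145,175,6)
S=lambda u,v:px(u,v,295,130,5)
obs2=[("top",B(212,105),26,72),("top",B(183,230),26,72),("top",B(62,192),26,72),("scene",S(120,174),26,72),("scene",S(52,95),26,72),("scene",S(198,117),26,72),("scene",S(107,253),26,0),("scene",S(41,195),26,0),("scene",S(180,218),26,0)]
bp,e=fit(obs2,ray("top",(167,199),90)[:2]);print("bottle",bp.round(3));print(e.round(1).tolist())
for c in("top","scene"):
  o=[x for x in obs2 if x[0]==c];print(c,fit(o,bp[:2])[0].round(3))
print("cap top from top", ray("top",B(125,135),104), "scene",ray("scene",S(135,53),104))
print("balm",ray("top",(261,267),0),"red",ray("top",(205,211),20))
for n,u in(("phone",(345,158)),("dish",(258,153)),("bank",(188,146))):print(n,ray("top",u,10))
for n in("top","scene"):
  im=cv2.imread(f"pics/{n}0.png");k=5
  x0,y0=(140,170) if n=="top" else (290,125)
  im=cv2.convertScaleAbs(im,alpha=1.6)
  def dr(x0,y0,w,h,polys):
    c=cv2.resize(im[y0:y0+h,x0:x0+w],None,fx=k,fy=k,interpolation=cv2.INTER_CUBIC)
    for P in polys: cv2.polylines(c,[np.int32(((proj(n,P)-[x0,y0])+.5)*k-.5)],True,(255,0,255),1)
    return c
  ang=np.linspace(0,6.28,40)
  cap=np.c_[bp[0]+23*np.cos(ang),bp[1]+23*np.sin(ang),0*ang+104]
  a=dr(x0,y0,70,70,[sq(bp,26,72),sq(bp,26,0),cap])
  x1,y1=(310,210) if n=="top" else (110,220)
  b=dr(x1,y1,70,70,[sq(hp,46,22),sq(hp,46,0),sq(hp,30.5,22),sq(hp,27.5,6)])
  cv2.imwrite(f"pics/ov_{n}.png",np.hstack([a,b]))
E
python3 m1.py; python3 -c "
from station import r;print(r.observe()['clock'])"
```

```text
holder [ 499.418 -213.849    0.536]
[[0.7, -0.1], [0.1, -0.4], [-0.6, 1.0], [-0.0, 0.1], [1.1, -0.1], [-0.7, -0.2], [0.1, 0.4]]
bottle [580.468 226.003   1.378]
[[0.8, -0.3], [-0.1, -0.6], [-0.7, 0.7], [0.2, -3.6], [-0.8, -0.8], [2.0, -0.9], [-1.1, 2.7], [-1.6, 1.3], [1.0, 1.0]]
top [ 5.80387e+02  2.25838e+02 -2.02000e-01]
scene [ 5.80474e+02  2.25981e+02 -1.86000e-01]
cap top from top [579.836539   225.57597268 104.        ] scene [581.71877494 223.13118523 104.        ]
balm [433.08780009  -8.30449813   0.        ] red [565.43042116 138.62633907  20.        ]
phone [ 723.18304228 -215.89749641   10.        ]
dish [726.71542337  11.30143072  10.        ]
bank [737.68328621 195.11457356  10.        ]
0.1
```

View pics/ov_top.png

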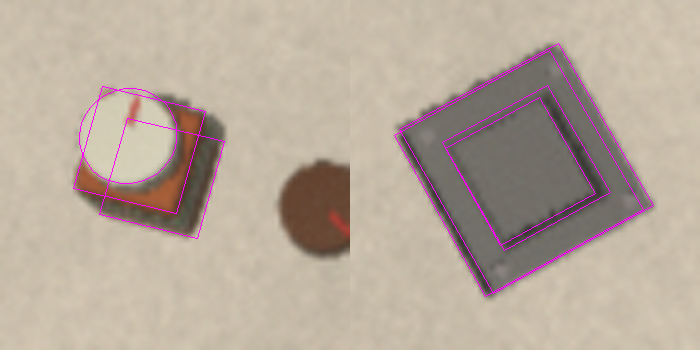

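View pics/ov_scene.png

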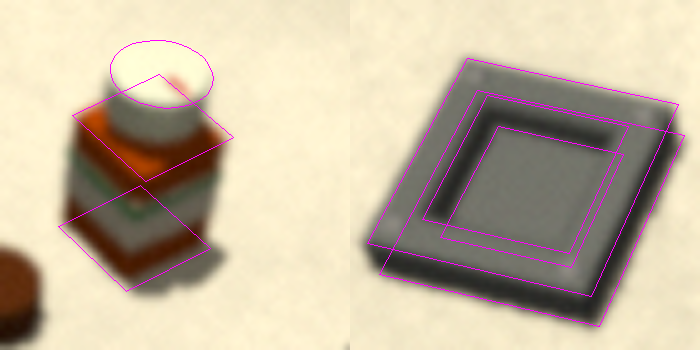

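The top overlay fits well. In the scene view the bottle's rounded edges sit a few pixels inside the box model, but the position agrees in both views. I get the bottle at (580.4, 225.9) with yaw -0.195 mod 90°, and the holder at (499.4, -213.8) with yaw 0.536. The plan is to grip the body with tool yaw 1.376, so the jaws open along x, clear of the red cap.

Call:
drive_tool([
  [[0,0,-0.055],[0.0346,-0.0357,0],0],
  [[0,0,-0.11],[0.0692,-0.0713,0],0],
  [[0,0,-0.165],[0.1038,-0.107,0],0],
  [[0,0,-0.22],[0.1384,-0.1426,0],0],
  [[0,0,-0.275],[0.173,-0.1783,0],0],
  [[0,0,-0.33],[0.2076,-0.214,0],0],
  [[0,0,-0.385],[0.2422,-0.2496,0],0],
  [[0,0,-0.44],[0.2768,-0.2853,0],0],
  [[0,0,-0.495],[0.3114,-0.3209,0],0],
  [[0,0,-0.551],[0.346,-0.3566,0],0],
])

```text
clock: 1.35
position: [430.9, -141.0, 231.2]
ee_rot: [-3.142, 0.0, 0.937]
contact_force: [1.9, 0.1, -0.6]
gripper_width: 85.5
```

```bash
cat > to.py <<'E'
# usage: to.py cx cy cz cyaw  tx ty tz tyaw -> shift & turn in tool axes (level tool)
import sys,numpy as np
a=np.array(list(map(float,sys.argv[1:9])))
d=a[4:7]-a[:3];y=a[3];c,s=np.cos(y),np.sin(y)
print("shift m",np.round([(c*d[0]+s*d[1])/1e3,(s*d[0]-c*d[1])/1e3,-d[2]/1e3],4),"turn z",round(-(a[7]-y),4))
E
cat > st.py <<'E'
from station import r
s=r.observe();
for k in('clock','position','ee_rot','q','contact_force','torque','gripper_width'):print(k,s[k] if k in('clock','gripper_width') else s[k].round(3))
E
python3 st.py
python3 - <<'E'
import numpy as np
y=.384;c,s=np.cos(y),np.sin(y);a,b=346,-356.6
print(243.386+c*a+s*b,-602.705+s*a-c*b, y+.551)
E
```

```text
clock 1.35
position [ 430.875 -140.959  231.199]
ee_rot [-3.142  0.     0.937]
q [ 0.525  0.222 -0.35   2.02   0.096  0.914 -0.51 ]
contact_force [ 1.882  0.064 -0.584]
torque [-0.037 -0.036  0.055]
gripper_width 85.53147476234408
430.59421587250193 -142.45219565239512 0.935
```

```bash
python3 to.py 430.6 -142.5 231.3 .935 580.4 225.9 171.3 1.376
```

```text
shift m [ 0.3854 -0.0982  0.06  ] turn z -0.441
```

Call:
drive_tool([
  [[0,0,-0.055],[0.0482,-0.0123,0.0],0],
  [[0,0,-0.11],[0.0964,-0.0246,0.0],0],
  [[0,0,-0.165],[0.1445,-0.0368,0.0],0],
  [[0,0,-0.22],[0.1927,-0.0491,0.0],0],
  [[0,0,-0.275],[0.2409,-0.0614,0.01],0],
  [[0,0,-0.33],[0.289,-0.0737,0.02],0],
  [[0,0,-0.385],[0.3372,-0.0859,0.03],0],
  [[0,0,-0.441],[0.3854,-0.0982,0.04],0],
  [[0,0,-0.441],[0.3854,-0.0982,0.06],0],
  [[0,0,-0.441],[0.3854,-0.0982,0.06],0],
])

```text
clock: 2.6
position: [579.0, 224.3, 169.0]
ee_rot: [-3.138, 0.003, 1.375]
contact_force: [-0.3, -0.3, -0.8]
gripper_width: 85.4
```

```bash
python3 st.py; python3 - <<'E'
from h import *
for n in("top","scene"):
    im=optics.get_image(n)[:,:,::-1]; cv2.imwrite(f"pics/{n}1.png",im)
    x,y=(100,130) if n=="top" else (240,60)
    crop(im,x,y,130,130,4.5,f"pics/{n}1z.png")
E
```

```text
clock 2.6
position [579.019 224.335 168.969]
ee_rot [-3.138e+00  3.000e-03  1.375e+00]
q [-0.09   0.613 -0.503  1.644  0.341  0.978 -0.906]
contact_force [-0.311 -0.279 -0.803]
torque [-0.005 -0.014  0.012]
gripper_width 85.3962206445807
```

View pics/top1z.png

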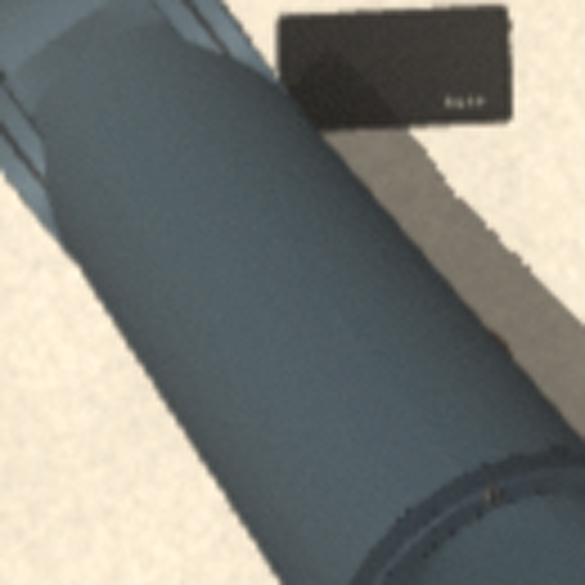

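View pics/scene1z.png

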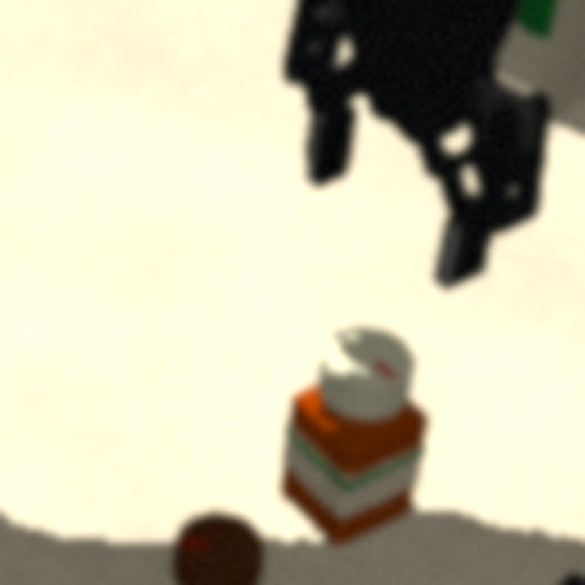

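```bash
python3 st.py|sed -n 1,3p; python3 - <<'E'
from h import *
for X in([579,224.3,169],[580.4,225.9,171.3]):
  y=1.376; t=np.array([np.sin(y),-np.cos(y),0])
  for s in(-49,49): print((proj("scene",np.array(X)+[0,0,13]+s*t)[0]-[240,60])*4.5)
E
```

```text
clock 2.7
position [580.494 224.045 171.144]
ee_rot [-3.141e+00  2.000e-03  1.374e+00]
[319.55825624 178.35528207]
[456.05651499 286.40621194]
[324.45740339 174.27357881]
[461.48841053 282.26694536]
```

The fingers straddle the bottle, with the tips at about (320,183) and (458,285) in the crop, matching the prediction. Now I'll descend to TCP z=37.

Call:
drive_tool([
  [[0,0,0],[0,0,0.03],0],
  [[0,0,0],[0,0,0.06],0],
  [[0,0,0],[0,0,0.085],0],
  [[0,0,0],[0,0,0.105],0],
  [[0,0,0],[0,0,0.12],0],
  [[0,0,0],[0,0,0.13],0],
  [[0,0,0],[0,0,0.1343],0],
  [[0,0,0],[0,0,0.1343],0.2],
  [[0,0,0],[0,0,0.1343],0.3],
  [[0,0,0],[0,0,0.1343],0.35],
])

```text
clock: 3.95
position: [580.7, 226.4, 37.8]
ee_rot: [3.141, -0.001, 1.376]
contact_force: [-0.9, 0.3, 4.0]
gripper_width: 55.5
```

```bash
python3 st.py; python3 - <<'E'
from h import *
im=optics.get_image("scene")[:,:,::-1]
crop(im,250,80,120,120,5,f"pics/s2z.png")
E
```

```text
clock 3.95
position [580.702 226.402  37.755]
ee_rot [ 3.141e+00 -1.000e-03  1.376e+00]
q [-0.144  0.787 -0.427  1.699  0.444  0.752 -0.984]
contact_force [-0.932  0.338  4.032]
torque [0.009 0.317 0.012]
gripper_width 55.54916875508321
```

View pics/s2z.png

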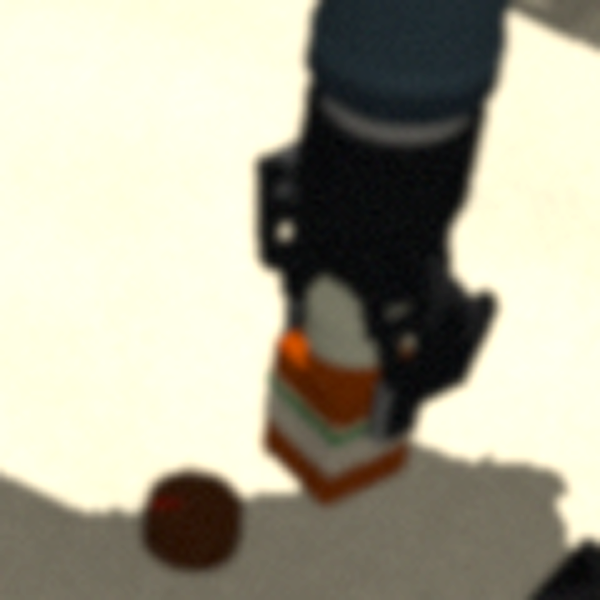

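Call:
drive_tool([
  [[0,0,0],[0,0,-0.002],0.35],
  [[0,0,0],[0,0,-0.003],0.35],
  [[0,0,0],[0,0,-0.003],0.5],
  [[0,0,0],[0,0,-0.003],0.7],
  [[0,0,0],[0,0,-0.003],1],
  [[0,0,0],[0,0,-0.003],1],
  [[0,0,0],[0,0,-0.003],1],
  [[0,0,0],[0,0,-0.003],1],
  [[0,0,0],[0,0,-0.003],1],
  [[0,0,0],[0,0,-0.003],1],
])

```text
clock: 5.25
position: [580.7, 226.2, 40.6]
ee_rot: [3.141, -0.0, 1.376]
contact_force: [-1.4, -0.5, 7.1]
gripper_width: 51.1
```

```bash
python3 st.py; python3 to.py 580.4 225.9 40 1.376 580.4 225.9 180 1.376
```

```text
clock 5.25
position [580.73  226.16   40.627]
ee_rot [ 3.141 -0.     1.376]
q [-0.143  0.783 -0.429  1.699  0.441  0.757 -0.983]
contact_force [-1.435 -0.5    7.058]
torque [0.06  0.662 0.075]
gripper_width 51.088032787361875
shift m [ 0.    0.   -0.14] turn z -0.0
```

Call:
drive_tool([
  [[0,0,0],[0,0,-0.005],1],
  [[0,0,0],[0,0,-0.015],1],
  [[0,0,0],[0,0,-0.03],1],
  [[0,0,0],[0,0,-0.045],1],
  [[0,0,0],[0,0,-0.06],1],
  [[0,0,0],[0,0,-0.075],1],
  [[0,0,0],[0,0,-0.09],1],
  [[0,0,0],[0,0,-0.1],1],
  [[0,0,0],[0,0,-0.105],1],
  [[0,0,0],[0,0,-0.105],1],
])

```text
clock: 6.5
position: [580.6, 225.9, 145.1]
ee_rot: [3.142, -0.0, 1.376]
contact_force: [0.8, 1.0, -2.7]
gripper_width: 50.9
```

```bash
python3 st.py; python3 to.py 580.4 225.9 145 1.376 499.4 -213.8 145 .536;python3 - <<'E'
from h import *
for n in("scene",):
  im=optics.get_image(n)[:,:,::-1]
  crop(im,240,40,120,120,5,f"pics/s3z.png")
E
```

```text
clock 6.5
position [580.582 225.883 145.059]
ee_rot [ 3.142 -0.     1.376]
q [-0.098  0.643 -0.493  1.659  0.361  0.932 -0.921]
contact_force [ 0.803  0.98  -2.66 ]
torque [ 0.034 -0.008  0.007]
gripper_width 50.88846655088854
shift m [-0.4471  0.0056 -0.    ] turn z 0.84
```

View pics/s3z.png

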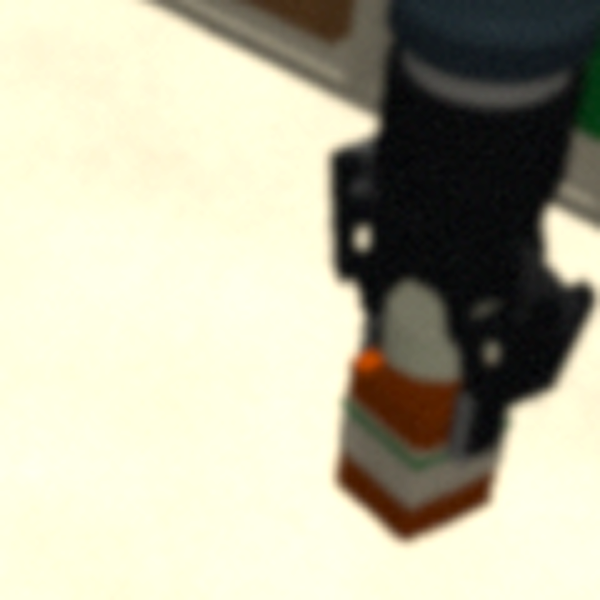

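The bottle is held upright, its bottom corner at (405,540) in the crop. Now I'll transfer it to above the holder.

Call:
drive_tool([
  [[0,0,0.03],[-0.02,0.0003,0],1],
  [[0,0,0.12],[-0.065,0.0008,0],1],
  [[0,0,0.22],[-0.12,0.0015,0],1],
  [[0,0,0.33],[-0.175,0.0022,0],1],
  [[0,0,0.44],[-0.23,0.0029,0],1],
  [[0,0,0.55],[-0.285,0.0036,0],1],
  [[0,0,0.65],[-0.34,0.0043,0],1],
  [[0,0,0.74],[-0.39,0.0049,0],1],
  [[0,0,0.81],[-0.43,0.0054,0],1],
  [[0,0,0.84],[-0.4471,0.0056,0],1],
])

```text
clock: 7.8
position: [497.2, -217.7, 144.6]
ee_rot: [3.141, 0.002, 0.529]
contact_force: [-1.4, -0.7, -2.9]
gripper_width: 51.5
```

```bash
python3 - <<'E'
from h import *
for n in("top","scene"):
    im=optics.get_image(n)[:,:,::-1]; cv2.imwrite(f"pics/{n}4.png",im)
    x,y=(290,170) if n=="top" else (80,150)
    crop(im,x,y,120,120,5,f"pics/{n}4z.png")
E
python3 st.py
```

```text
clock 7.9
position [ 498.051 -216.197  144.69 ]
ee_rot [3.141e+00 1.000e-03 5.310e-01]
q [ 0.529  0.485 -0.26   1.882  0.17   0.797 -0.861]
contact_force [-0.031  0.846 -2.81 ]
torque [ 0.029 -0.018  0.017]
gripper_width 51.096286389688665
```

View pics/scene4z.png

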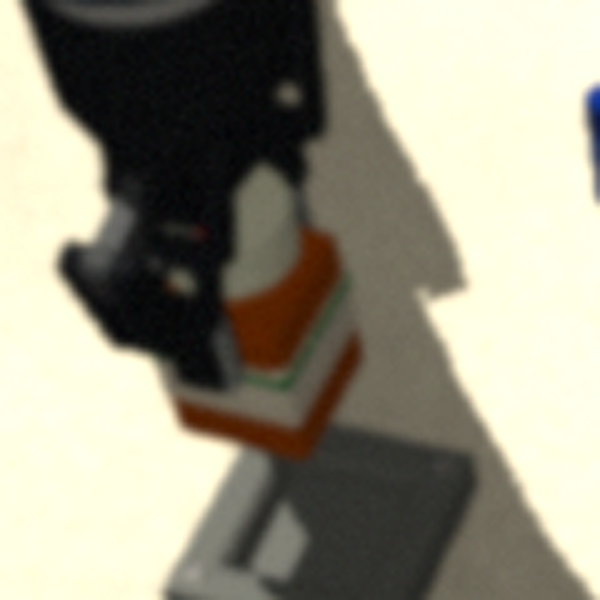

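View pics/top4z.png

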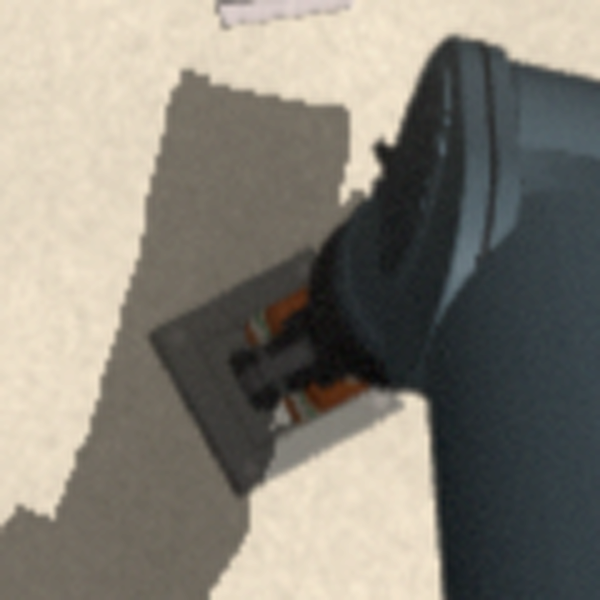

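Call:
drive_tool([
  [[0,0,0],[0,0,0.01],1],
  [[0,0,0],[0,0,0.025],1],
  [[0,0,0],[0,0,0.04],1],
  [[0,0,0],[0,0,0.055],1],
  [[0,0,0],[0,0,0.066],1],
  [[0,0,0],[0,0,0.074],1],
  [[0,0,0],[0,0,0.077],1],
  [[0,0,0],[0,0,0.077],1],
  [[0,0,0],[0,0,0.077],1],
  [[0,0,0],[0,0,0.077],1],
])

```text
clock: 9.15
position: [499.7, -214.0, 68.4]
ee_rot: [3.141, -0.0, 0.536]
contact_force: [1.2, 0.6, -1.0]
gripper_width: 50.9
```

```bash
cat > look.py <<'E'
from fit import *
import sys
t=sys.argv[1]; hp=[499.4,-213.8,.536]; bp=list(map(float,sys.argv[2:5])); z0=float(sys.argv[5])
for n in("top","scene"):
    im=optics.get_image(n)[:,:,::-1]; cv2.imwrite(f"pics/{n}{t}.png",im)
    im=cv2.convertScaleAbs(im,alpha=1.7)
    x,y=(310,190) if n=="top" else (90,180);k=6
    c=cv2.resize(im[y:y+95,x:x+95],None,fx=k,fy=k,interpolation=cv2.INTER_CUBIC)
    for P in(sq(hp,46,22),):cv2.polylines(c,[np.int32(((proj(n,P)-[x,y])+.5)*k-.5)],True,(255,0,255),1)
    for P in(sq(bp,26,z0),sq(bp,26,z0+72)):cv2.polylines(c,[np.int32(((proj(n,P)-[x,y])+.5)*k-.5)],True,(0,200,0),1)
    cv2.imwrite(f"pics/{n}{t}z.png",c)
E
python3 look.py 5 499.4 -213.8 .536 28; python3 st.py
```

```text
clock 9.25
position [ 499.604 -213.899   68.227]
ee_rot [ 3.141 -0.     0.536]
q [ 0.498  0.605 -0.229  1.917  0.217  0.643 -0.901]
contact_force [-0.226  0.196 -2.255]
torque [-0.028  0.005 -0.007]
gripper_width 51.379613324670586
```

View pics/scene5z.png

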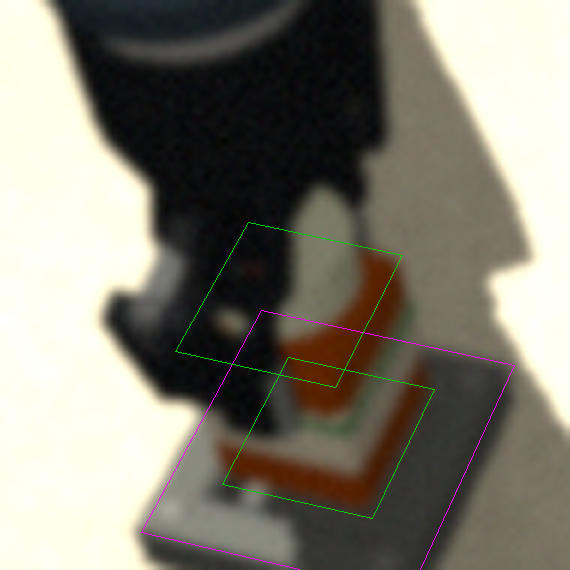

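View pics/top5z.png

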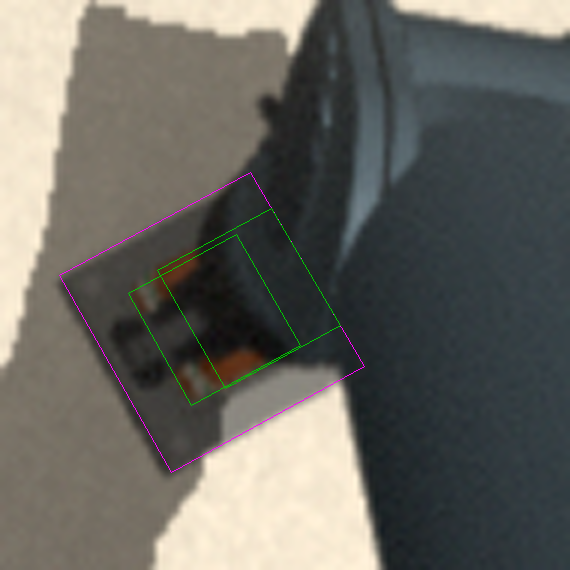

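```bash
python3 - <<'E'
from fit import *
im=cv2.convertScaleAbs(cv2.imread("pics/scene5.png"),alpha=2.2)
out=[]
for bp,z0 in(([499.4,-213.8,.536],28),([499.4,-213.8,.536],34)):
    x,y,k=115,225,7
    c=cv2.resize(im[y:y+65,x:x+57],None,fx=k,fy=k,interpolation=cv2.INTER_CUBIC)
    for P,col in((sq(bp,26,z0),(0,255,0)),(sq([499.4,-213.8,.536],46,22),(255,0,255)),(sq(bp,26,z0+72),(0,255,0))):cv2.polylines(c,[np.int32(((proj("scene",P)-[x,y])+.5)*k-.5)],True,col,1)
    out.append(c)
cv2.imwrite("pics/cmp5.png",np.hstack(out))
E
```

```text
(no output)
```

View pics/cmp5.png

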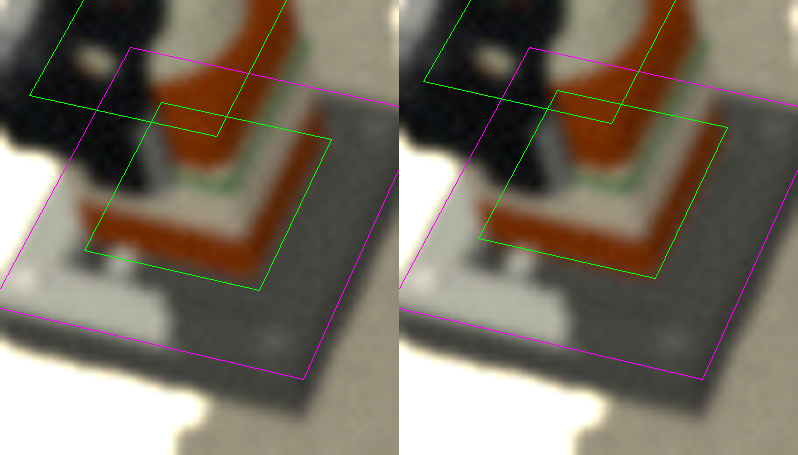

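```bash
python3 - <<'E'
from fit import *
out=[]
for n,(x,y),k in(("top",(316,214),10),):
    im=cv2.convertScaleAbs(cv2.imread(f"pics/{n}5.png"),alpha=2.6)
    raw=cv2.resize(im[y:y+60,x:x+40],None,fx=k,fy=k,interpolation=cv2.INTER_CUBIC)
    c=raw.copy()
    bp=hp=[499.4,-213.8,.536]
    for P,col in((sq(hp,46,22),(255,0,255)),(sq(hp,46,0),(255,0,255)),(sq(bp,26,100),(0,255,0)),(sq(bp,26,28),(255,255,0))):cv2.polylines(c,[np.int32(((proj(n,P)-[x,y])+.5)*k-.5)],True,col,1)
    cv2.imwrite("pics/cmp5t.png",np.hstack([raw,c]))
E
```

```text
(no output)
```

View pics/cmp5t.png

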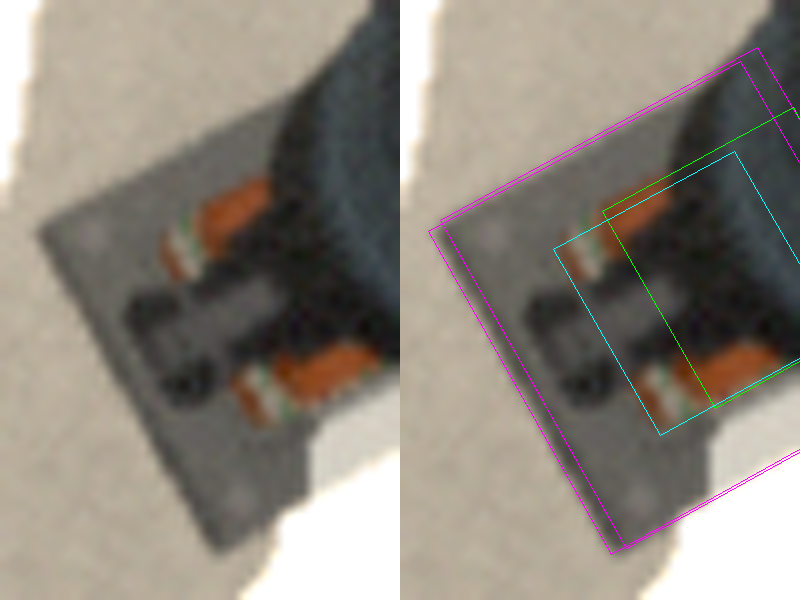

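The top view agrees with the model to about 1 mm; the scene view could be a few mm off. The chamfer allows ±4.5 mm, so I'll go down slowly and watch the forces.

Call:
drive_tool([
  [[0,0,0],[0,0,0.002],1],
  [[0,0,0],[0,0,0.004],1],
  [[0,0,0],[0,0,0.005],1],
  [[0,0,0],[0,0,0.006],1],
  [[0,0,0],[0,0,0.007],1],
  [[0,0,0],[0,0,0.008],1],
  [[0,0,0],[0,0,0.009],1],
  [[0,0,0],[0,0,0.01],1],
  [[0,0,0],[0,0,0.01],1],
  [[0,0,0],[0,0,0.01],1],
])

```text
clock: 10.5
position: [499.2, -213.9, 57.8]
ee_rot: [-3.141, 0.0, 0.536]
contact_force: [-1.4, -2.4, -4.0]
gripper_width: 50.9
```

```bash
python3 st.py
```

```text
clock 10.5
position [ 499.199 -213.943   57.792]
ee_rot [-3.141  0.     0.536]
q [ 0.494  0.623 -0.223  1.92   0.224  0.623 -0.906]
contact_force [-1.384 -2.362 -4.016]
torque [-0.434  0.31   0.066]
gripper_width 50.92740287006552
```

A real lateral force of about 2.7 N pushes mostly along -tool x. I'll give way by a fraction of a mm and continue.

Call:
drive_tool([
  [[0,0,0],[-0.0005,0.0003,0.0],1],
  [[0,0,0],[-0.001,0.0005,0.0],1],
  [[0,0,0],[-0.001,0.0005,0.001],1],
  [[0,0,0],[-0.001,0.0005,0.002],1],
  [[0,0,0],[-0.001,0.0005,0.003],1],
  [[0,0,0],[-0.001,0.0005,0.004],1],
  [[0,0,0],[-0.001,0.0005,0.005],1],
  [[0,0,0],[-0.001,0.0005,0.006],1],
  [[0,0,0],[-0.001,0.0005,0.006],1],
  [[0,0,0],[-0.001,0.0005,0.006],1],
])

```text
clock: 11.75
position: [498.9, -214.8, 52.0]
ee_rot: [3.142, -0.0, 0.536]
contact_force: [-0.0, -0.2, -1.9]
gripper_width: 51.2
```

```bash
python3 st.py
```

```text
clock 11.75
position [ 498.873 -214.753   51.991]
ee_rot [ 3.142 -0.     0.536]
q [ 0.494  0.633 -0.22   1.921  0.227  0.612 -0.907]
contact_force [-0.01  -0.181 -1.945]
torque [-0.016 -0.016 -0.005]
gripper_width 51.16254970772163
```

Call:
drive_tool([
  [[0,0,0],[0,0,0.001],1],
  [[0,0,0],[0,0,0.002],1],
  [[0,0,0],[0,0,0.003],1],
  [[0,0,0],[0,0,0.004],1],
  [[0,0,0],[0,0,0.0045],1],
  [[0,0,0],[0,0,0.005],1],
  [[0,0,0],[0,0,0.0055],1],
  [[0,0,0],[0,0,0.006],1],
  [[0,0,0],[0,0,0.0065],1],
  [[0,0,0],[0,0,0.0065],1],
])

```text
clock: 13.0
position: [498.8, -214.9, 46.6]
ee_rot: [3.141, 0.0, 0.536]
contact_force: [-4.3, 0.4, 12.4]
gripper_width: 51.0
```

```bash
python3 st.py
```

```text
clock 13.0
position [ 498.828 -214.862   46.573]
ee_rot [3.141 0.    0.536]
q [ 0.491  0.642 -0.217  1.922  0.231  0.601 -0.911]
contact_force [-4.335  0.437 12.422]
torque [0.492 0.901 0.033]
gripper_width 50.98710271690813
```

Seated: it took 12 N upward near TCP z 46, as expected. Now release and check.

Call:
drive_tool([
  [[0,0,0],[0,0,-0.0005],0.6],
  [[0,0,0],[0,0,-0.0005],0.4],
  [[0,0,0],[0,0,-0.0005],0.3],
  [[0,0,0],[0,0,-0.0005],0.2],
  [[0,0,0],[0,0,-0.0005],0.1],
  [[0,0,0],[0,0,-0.0005],0.1],
  [[0,0,0],[0,0,-0.0005],0.1],
  [[0,0,0],[0,0,-0.01],0.1],
  [[0,0,0],[0,0,-0.025],0.1],
  [[0,0,0],[0,0,-0.0405],0.1],
])

```text
clock: 14.25
position: [499.2, -214.9, 87.4]
ee_rot: [3.141, -0.001, 0.536]
contact_force: [-0.2, 0.2, 0.3]
gripper_width: 77.0
```

```bash
python3 st.py; python3 look.py 6 499 -214.4 .536 6
```

```text
clock 14.25
position [ 499.175 -214.892   87.443]
ee_rot [ 3.141e+00 -1.000e-03  5.360e-01]
q [ 0.508  0.574 -0.239  1.911  0.206  0.68  -0.889]
contact_force [-0.173  0.223  0.273]
torque [ 0.021 -0.025  0.037]
gripper_width 76.99146283538025
```

View pics/scene6z.png

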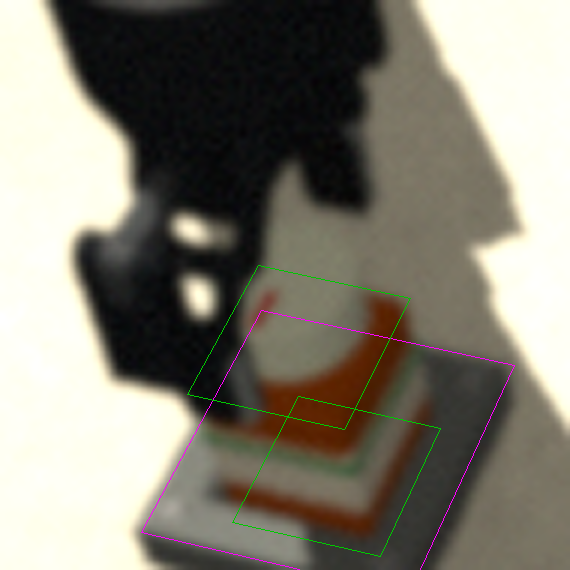

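View pics/top6z.png

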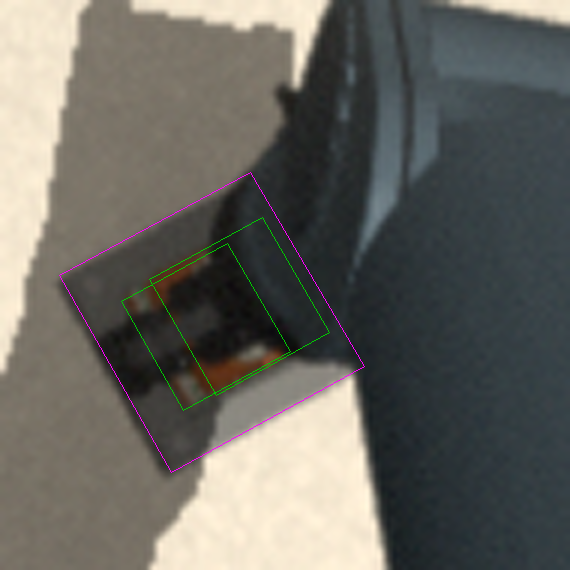

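The bottle is in the pocket, with its front edge meeting the holder top at about (367,535) as expected for z=22, and the cap sits between the jaws. Now I'll grip the cap.

Call:
drive_tool([
  [[0,0,0],[0,0,0],0.2],
  [[0,0,0],[0,0,0],0.3],
  [[0,0,0],[0,0,0],0.4],
  [[0,0,0],[0,0,0],0.5],
  [[0,0,0],[0,0,0],0.6],
  [[0,0,0],[0,0,0],1],
  [[0,0,0],[0,0,0],1],
  [[0,0,0],[0,0,0],1],
  [[0,0,0],[0,0,0],1],
  [[0,0,0],[0,0,0],1],
])

```text
clock: 15.6
position: [498.8, -214.7, 85.9]
ee_rot: [-3.141, 0.0, 0.536]
contact_force: [-2.2, 0.8, 2.1]
gripper_width: 44.0
```

```bash
python3 st.py
```

```text
clock 15.6
position [ 498.76  -214.71    85.934]
ee_rot [-3.141  0.     0.536]
q [ 0.508  0.576 -0.238  1.911  0.207  0.678 -0.89 ]
contact_force [-2.247  0.788  2.1  ]
torque [ 0.238  0.342 -0.003]
gripper_width 44.034665029276795
```

Call:
drive_tool([
  [[0,0,0],[0,0,0.001],1],
  [[0,0,0],[0,0,0.002],1],
  [[0,0,0],[0,0,0.003],1],
  [[0,0,0],[0,0,0.0035],1],
  [[0,0,0],[0,0,0.004],1],
  [[0,0,0],[0,0,0.0045],1],
  [[0,0,0],[0,0,0.005],1],
  [[0,0,0],[0,0,0.0055],1],
  [[0,0,0],[0,0,0.0055],1],
  [[0,0,0],[0,0,0.0055],1],
])

```text
clock: 16.85
position: [498.9, -214.8, 80.9]
ee_rot: [3.141, 0.0, 0.536]
contact_force: [-3.5, 1.8, 7.8]
gripper_width: 44.2
```

```bash
python3 st.py
```

```text
clock 16.85
position [ 498.937 -214.77    80.942]
ee_rot [3.141 0.    0.536]
q [ 0.506  0.584 -0.236  1.913  0.21   0.668 -0.893]
contact_force [-3.473  1.779  7.806]
torque [ 0.298  0.679 -0.054]
gripper_width 44.17831158749064
```

Call:
drive_tool([
  [[0,0,0],[0,0,0.0005],1],
  [[0,0,0],[0,0,0.0008],1],
  [[0,0,-0.1],[0,0,0.0008],1],
  [[0,0,-0.25],[0,0,0.0008],1],
  [[0,0,-0.4],[0,0,0.0008],1],
  [[0,0,-0.55],[0,0,0.0008],1],
  [[0,0,-0.7],[0,0,0.0008],1],
  [[0,0,-0.85],[0,0,0.0008],1],
  [[0,0,-0.95],[0,0,0.0008],1],
  [[0,0,-1.0],[0,0,0.0008],1],
])

```text
clock: 18.1
position: [499.9, -214.9, 80.4]
ee_rot: [3.14, 0.0, 1.538]
contact_force: [-1.6, 1.3, 9.5]
gripper_width: 44.0
```

```bash
python3 st.py; python3 - <<'E'
from h import *
for n in("top","scene"):
    im=optics.get_image(n)[:,:,::-1]; cv2.imwrite(f"pics/{n}7.png",im)
    x,y=(300,180) if n=="top" else (80,170)
    crop(im,x,y,110,110,5,f"pics/{n}7z.png")
E
```

```text
clock 18.1
position [ 499.855 -214.864   80.444]
ee_rot [3.14  0.    1.538]
q [ 0.695  0.626 -0.486  1.901  0.429  0.717 -0.075]
contact_force [-1.605  1.285  9.459]
torque [ 0.34   0.444 -0.064]
gripper_width 43.98919274685385
```

View pics/scene7z.png

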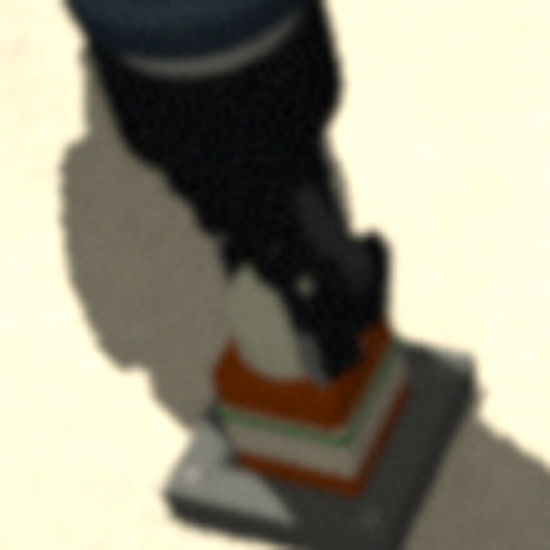

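The bottle stays square and the cap has turned 1.0 rad. I'll add a little more turn and lift gently.

Call:
drive_tool([
  [[0,0,-0.07],[0,0,0],1],
  [[0,0,-0.07],[0,0,0],1],
  [[0,0,-0.07],[0,0,-0.001],1],
  [[0,0,-0.07],[0,0,-0.0025],1],
  [[0,0,-0.07],[0,0,-0.004],1],
  [[0,0,-0.07],[0,0,-0.0055],1],
  [[0,0,-0.07],[0,0,-0.007],1],
  [[0,0,-0.07],[0,0,-0.0085],1],
  [[0,0,-0.07],[0,0,-0.01],1],
  [[0,0,-0.07],[0,0,-0.01],1],
])

```text
clock: 19.45
position: [498.3, -214.8, 89.4]
ee_rot: [-3.141, -0.0, 1.606]
contact_force: [0.5, -0.1, 0.1]
gripper_width: 44.0
```

```bash
python3 st.py
```

```text
clock 19.45
position [ 498.349 -214.811   89.413]
ee_rot [-3.141 -0.     1.606]
q [ 0.714  0.615 -0.511  1.898  0.432  0.74  -0.009]
contact_force [ 0.46  -0.113  0.132]
torque [-0.01  -0.004 -0.005]
gripper_width 43.95336945188542
```

Call:
drive_tool([
  [[0,0,0],[0,0,-0.003],1],
  [[0,0,0],[0,0,-0.008],1],
  [[0,0,0],[0,0,-0.016],1],
  [[0,0,0],[0,0,-0.026],1],
  [[0,0,0],[0,0,-0.036],1],
  [[0,0,0],[0,0,-0.046],1],
  [[0,0,0],[0,0,-0.055],1],
  [[0,0,0],[0,0,-0.062],1],
  [[0,0,0],[0,0,-0.0653],1],
  [[0,0,0],[0,0,-0.0653],1],
])

```text
clock: 20.7
position: [498.9, -214.9, 155.1]
ee_rot: [3.142, 0.0, 1.606]
contact_force: [-0.2, -0.4, -0.9]
gripper_width: 44.2
```

```bash
python3 st.py; python3 - <<'E'
from h import *
for n in("top","scene"):
    im=optics.get_image(n)[:,:,::-1]; cv2.imwrite(f"pics/{n}8.png",im)
    x,y=(300,180) if n=="top" else (70,140)
    crop(im,x,y,130,140,4.2,f"pics/{n}8z.png")
for X in([498.8,-214.7,97],[498.8,-214.7,157],[498.8,-214.7,179]):print((proj("scene",X)[0]-[70,140])*4.2)
E
```

```text
clock 20.7
position [ 498.855 -214.854  155.075]
ee_rot [3.142 0.    1.606]
q [ 0.758  0.52  -0.565  1.862  0.358  0.862  0.051]
contact_force [-0.194 -0.418 -0.949]
torque [-0.     0.013 -0.026]
gripper_width 44.24518569164815
[284.39987229 382.69698191]
[258.74832763 295.35833659]
[248.58874333 260.76687858]
```

View pics/scene8z.png

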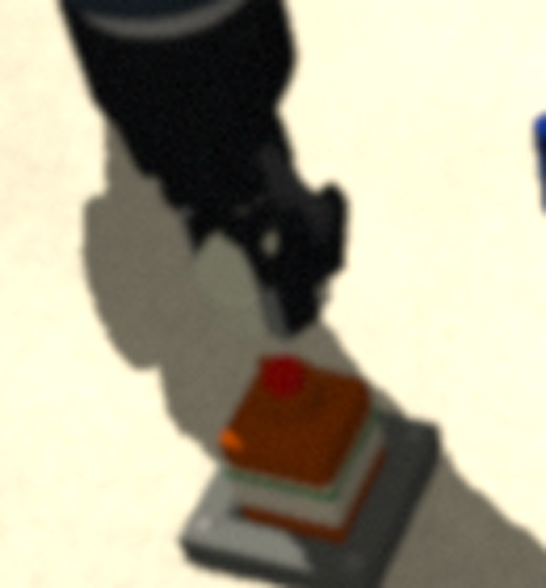

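View pics/scene8.png

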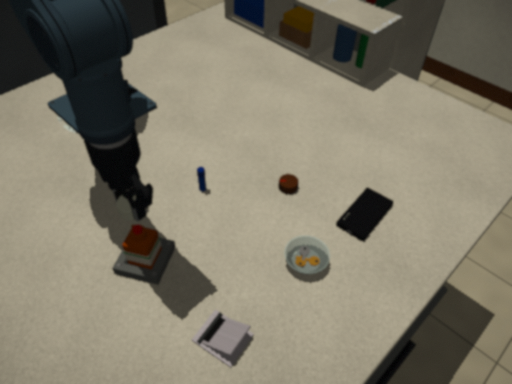

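View pics/top8.png

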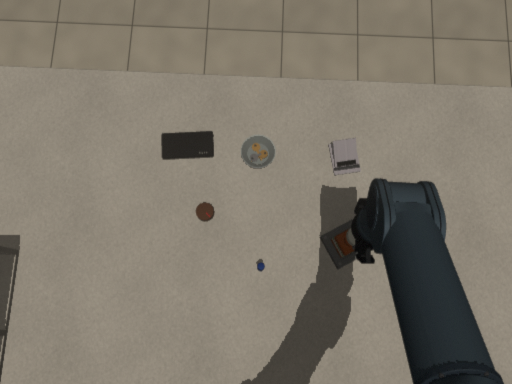

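Final view: the cap is gripped at about (230,280) in the crop, and the red stopper shows in the bottle mouth at (285,378). The bottle's front edge in the pocket is within about 1 px of its place before the twist, and the bystanders haven't moved. Handing in.

```bash
python3 -c "
from station import job;print(job.sign_off())"; python3 st.py | head -3
```

```text
the job is handed in; nothing more can be done
None
the job is handed in; nothing more can be done
```

The bottle is seated square in the holder pocket. The white cap is off and held level, straight above the bottle, and the job was handed in at about 21 s of the 56 s allowed.

- **Seating:** I carried the bottle by its body to the holder and lowered it slowly. Partway in I felt a sideways push of about 2.7 N, shifted about 1 mm to relieve it, and it then went down freely. It stopped on the pocket floor at the expected height, with 12 N of upward force.
- **Cap:** I regripped the cap and pressed it down about 6 mm, reading 9.5 N. I turned it 1.07 rad anticlockwise and it came up with almost no force.
- **Last checks:** The tool was level at (498.9, -214.9, 155.1), which puts about 60 mm of air between cap and mouth, assuming the cap did not slip in the grip. The final pictures show the cap in the jaws and the stopper exposed in the mouth. The bottle and the bystanders are where they should be.
- **Disagreements:** The scene camera put the bottle's outline a few pixels off my model, while the top camera fitted to about 1 mm; I relied on the top camera and the contact forces. The gripper read 44 mm on the 46 mm cap and 51 mm on the 52 mm body. I did not measure the cap gap directly in the images beyond a rough match.

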